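Trace the sprung trip bar from green lamp to red lamp

ROBOT

A 6-joint arm with a two-finger parallel gripper is mounted at the origin on the work surface. World frame = base frame: x ahead of the robot, y to its left, z up, the work surface at z = 0. Lengths are in m, angles in degrees, forces in N, time in s.
With the tool pointing down it reaches from about 0.35 to 0.875 m from the base axis. Payload 4.2 kg.
Tool frame: the origin (TCP) lies midway between the tips of the shut fingers; the grasp point (between the pads) lies 19 mm behind it; z points along the fingers, y is the line along which they close (so a half turn about z gives the same grasp; the last joint's range is limited). The gripper opens to 87 mm and grips with 3 to 60 N. Pads are 19 mm wide; open, the fingers measure 117 mm over their backs; the gripper's body (75 mm by 190 mm) begins 51 mm behind the grasp point.
Start: joints at [-50.501, 22.042, 0.453, 0, -68.411, -14.817], TCP at [0.261, -0.568, 0.195] pointing down, gripper open.
Joint ranges: [-179.83, 179.83], [-69.29, 118.12], [-61.27, 80.66], [-181.25, 117.63], [-171.15, -9.14], [-177.46, 177.46]. Speed limits (degrees/s): [159.86, 159.86, 180, 180, 180, 180].

INTERFACE

Orientations are given as [roll, pitch, yaw] about the fixed x, y, z axes, in that order (R = Rz(yaw) Ry(pitch) Rx(roll)).
In Python, from workcell import env gives the robot as it stands. The module is installed in compiled form; this text tells all that it offers. Calls block until the motion is done:
- env.goto(position, orientation): joint-space move of the TCP to a pose.
- env.move_straight(position, rotation=None, rate=0.15, force_limit=None): straight line of the TCP; rotation=None keeps the orientation; rate is the mean speed in m/s. With force_limit (N) it stops when the force on the tool has changed by that much, and returns True; else False.
- env.set_joints(angles): joint-space move.
- env.gripper_to(opening, grasp_force=None): opening from 0.0 (shut) to 1.0 (fully open); grasp_force is the grip in N (None keeps the last); returns when the fingers have stopped.
- env.dwell(seconds).
- env.inverse_kinematics(position, orientation): joint angles nearest the present ones, or None.
- env.read_state(): the state.
- env.grab_frame(name): name is "side" or "top"; returns a dict with "image" (480x640x3 uint8, blue, green, red), "fx", "fy", "cx", "cy" (pixels), "D" ([k1, k2, p1, p2, k3] as OpenCV has them; the pictures are not rectified), "position" and "orientation" of the camera in the world. Camera axes: x right, y up, looking along -z (the intrinsics and any distortion apply to the point x, -y, -z); pixel columns grow to the right and rows downward; lengths in m; the calibration is good to about 2 mm. A picture is of the moment at which its call begins. There is no depth.
A pose or a line that the arm cannot do raises env.Unreachable and nothing moves.
- env.close_job(): hands the job in; it is judged then, once.
Trained networks look in a picture, given as the dict that the camera call returned (one of the last four; its "shot" number tells which), for a name from the list of things; names that differ only in an ending like _2 or _b are one class to them, and where a whole thing is asked for, a point or a joint stands for the part that bears it (a point fixed in the world has none). Each returns a list of dicts, best first, with "score" (0 to 1); they miss things now and then, are a little off and sometimes report something else, mostly with a low value. They report only what shows in the picture. A call takes as long as a camera call. They do not tell look-alikes from the thing itself.
- env.search_frame(picture, thing): "xyz" ([x, y, z] in m, in world coordinates, good to about 4 mm: the middle of the surface that is visible of it).
- env.trace(picture, thing): "mask" (480x640 bool, what is visible of it).
The state is a dict: "clock": time; "joint_positions": joint angles; "qvel": joint speeds; "joint_torque": joint torques, N m; "position": TCP position; "tool_rot": TCP orientation; "force": force on the tool from outside, world axes, zero at the start; "wrist_torque": the same for the moment, N m; "opening": opening from 0.0 (shut) to 1.0 (fully open); "finger_force": force on a finger pad.
Only numpy, scipy, OpenCV 4.12 (cv2) and the standard library are available. Lean on these libraries where they do the work, as an engineer would, in place of code of your own. Each camera call takes 0.05 s, during which the arm holds its last target. There are 200 camera calls.

TASK

Test the yellow curved trip bar: set the fingertips on the black band nearest the green lamp so that the bar sinks a little, then run them along the curve over every band to the one nearest the red lamp, keeping the bar lightly pressed all the way, without lifting off and without pushing it down to its stop. Then lift clear so that it springs back up. Only touch the bar from above, grip nothing, and leave the tool holder, case, screw rack and wrench where they are.

Things in the scene. Friction and masses are not known exactly. Their poses are not given: they have to be found in the camera images.
- trip_bar (a joint): how far the yellow trip bar is pressed down, in m: 0 = up (released), 0.012 = on its lower stop. The rigid bar is guided, so all of it sinks level wherever it is pressed; it starts to sink at 1.5 N and needs 0.7 N more per mm (10 N at the stop), and springs back up when released.
- trip_base: fixed blue carrier, 34 mm wide, 40 mm high, with the yellow trip bar above it (24 mm wide, flat level top 70 mm above the bench). Both form an arc of radius 280 mm (bar centre line), 360 mm long. Origin: on the bench under the arc's middle; own z up; the arc's centre lies 280 mm along own -x, on the robot's side. Dark foot 60 mm wide.
- mark1 (a point): centre of a 10 mm wide black band on top of the yellow bar, on its centre line: the first, at the carrier's own +y end. The five bands follow the arc 76 mm apart; the end bands lie 29 mm from the bar's tips. The point lies on the bar's top face, 70 mm above the bench when the bar is up.
- mark2 (a point): centre of a 10 mm wide black band on top of the yellow bar, on its centre line: between mark1 and mark3. The five bands follow the arc 76 mm apart; the end bands lie 29 mm from the bar's tips. The point lies on the bar's top face, 70 mm above the bench when the bar is up.
- mark3 (a point): centre of a 10 mm wide black band on top of the yellow bar, on its centre line: the middle of the arc. The five bands follow the arc 76 mm apart; the end bands lie 29 mm from the bar's tips. The point lies on the bar's top face, 70 mm above the bench when the bar is up.
- mark4 (a point): centre of a 10 mm wide black band on top of the yellow bar, on its centre line: between mark3 and mark5. The five bands follow the arc 76 mm apart; the end bands lie 29 mm from the bar's tips. The point lies on the bar's top face, 70 mm above the bench when the bar is up.
- mark5 (a point): centre of a 10 mm wide black band on top of the yellow bar, on its centre line: the last, at the carrier's own -y end. The five bands follow the arc 76 mm apart; the end bands lie 29 mm from the bar's tips. The point lies on the bar's top face, 70 mm above the bench when the bar is up.
- green_lamp: green dome lamp on a black foot, 40 mm across, 60 mm high, fixed to the bench just beyond one end of the bar, about 61 mm from that end's band; which end varies. Origin at the centre of its underside.
- red_lamp: red dome lamp, same size, just beyond the other end of the bar. Origin at the centre of its underside.
- tool_holder: bystander: steel taper tool holder standing upright on the hollow side of the bar, 63 mm across the flange, 114 mm high, 0.8 kg. Origin at the centre of its underside. Leave alone.
- insert_case: bystander: teal plastic case with a white label, 84 x 114 x 46 mm, on the far side of the bar. Origin at the centre of its underside. Leave alone.
- screw_rack: bystander: wooden block 50 x 150 x 30 mm with two rows of black cap screws of rising length, up to 68 mm high in all, on the far side of the bar. Origin at the centre of its underside. Leave alone.
- wrench: bystander: wrench 150 mm long lying flat on the bench on the robot's side of the bar. Leave alone.
Mind the look-alikes: they are no part of the job. What is shaped like the green_lamp but blue is not meant.

How it is judged (in metres and radians):
On the way, in this order (a step that is already met when the one before it is completed fails the run):
1. the fingertips press the bar down at least 1 mm at the band nearest the green lamp (fingers within 18 mm of it) (value of joint trip_bar above 0.001 m and contact force between the fingers and trip_bar above 0.3 N and ((horizontal distance between green_lamp and mark1 below 0.1 m and horizontal distance between the grasp point and mark1 below 0.018 m) or (horizontal distance between green_lamp and mark5 below 0.1 m and horizontal distance between the grasp point and mark5 below 0.018 m))), for 0.05 s.
2. the fingertips press the bar down at least 1 mm at the second band (fingers within 18 mm of it) (value of joint trip_bar above 0.001 m and contact force between the fingers and trip_bar above 0.3 N and ((horizontal distance between green_lamp and mark1 below 0.1 m and horizontal distance between the grasp point and mark2 below 0.018 m) or (horizontal distance between green_lamp and mark5 below 0.1 m and horizontal distance between the grasp point and mark4 below 0.018 m))), for 0.05 s.
3. the fingertips press the bar down at least 1 mm at the middle band (fingers within 18 mm of it) (value of joint trip_bar above 0.001 m and contact force between the fingers and trip_bar above 0.3 N and horizontal distance between the grasp point and mark3 below 0.018 m), for 0.05 s.
4. the fingertips press the bar down at least 1 mm at the fourth band (fingers within 18 mm of it) (value of joint trip_bar above 0.001 m and contact force between the fingers and trip_bar above 0.3 N and ((horizontal distance between green_lamp and mark1 below 0.1 m and horizontal distance between the grasp point and mark4 below 0.018 m) or (horizontal distance between green_lamp and mark5 below 0.1 m and horizontal distance between the grasp point and mark2 below 0.018 m))), for 0.05 s.
5. the fingertips press the bar down at least 1 mm at the band nearest the red lamp (fingers within 18 mm of it) (value of joint trip_bar above 0.001 m and contact force between the fingers and trip_bar above 0.3 N and ((horizontal distance between green_lamp and mark1 below 0.1 m and horizontal distance between the grasp point and mark5 below 0.018 m) or (horizontal distance between green_lamp and mark5 below 0.1 m and horizontal distance between the grasp point and mark1 below 0.018 m))), for 0.05 s.
At the end, for the whole second after the job is handed in: All five bands have been passed in order from green to red with the bar pressed; the bar is back up (within 1 mm), and the four bystanders are at rest within 10 mm of where they were (value of joint trip_bar below 0.001 m and distance of each of tool_holder, insert_case, screw_rack, wrench from where it was at the start of the episode below 0.01 m and linear speed of each of tool_holder, insert_case, screw_rack, wrench below 0.02 m/s); the robot touches nothing.
It fails at once if the fingertips lift off the bar between its two end bands (bar released while the hand is less than 60 mm above a middle band) ((horizontal distance between the grasp point and mark2 below 0.036 m or horizontal distance between the grasp point and mark3 below 0.036 m or horizontal distance between the grasp point and mark4 below 0.036 m) and z of the grasp point in the frame of mark3 below 0.06 m and value of joint trip_bar below 0.0003 m).
It fails at once if the bar is pushed down to its stop (past 11 mm) or touched hard (over 20 N) (value of joint trip_bar above 0.011 m or contact force between the fingers and trip_bar above 20 N).
It fails at once if the hand goes down around the bar as if to pinch it ((horizontal distance between the grasp point and mark1 below 0.025 m or horizontal distance between the grasp point and mark2 below 0.025 m or horizontal distance between the grasp point and mark3 below 0.025 m or horizontal distance between the grasp point and mark4 below 0.025 m or horizontal distance between the grasp point and mark5 below 0.025 m) and z of the grasp point in the frame of mark3 below -0.002 m).
It fails at once if a bystander is moved or lifted by more than 10 mm (distance of any of tool_holder, insert_case, screw_rack, wrench from where it was at the start of the episode above 0.01 m).
It fails at once if a bystander is tipped (angle between any of tool_holder, insert_case, screw_rack, wrench's own z axis and vertical above 0.2 rad).
It also fails if it takes over 51 s, if anything falls off the work surface, if the arm or the gripper's body presses on something with over 40 N, if the wrist force passes 120 N, or if a joint passes its speed limit or range.

## Working session

There is one attempt and no reset: what is moved stays moved. The work goes in short steps, each a Python script; the robot and the scene stay as the last script left them, time stands still between calls to the robot, and variables do not carry over. Pictures are saved under pics/ and viewed, at most 10 in all, crops included, and the job is handed in when it is done.

```bash
mkdir -p pics; python3 - <<'E'
from workcell import env
import cv2, numpy as np
s=env.read_state(); print(s['clock'],s['position'],s['tool_rot'],s['force'],s['opening'])
for n in("top","side"):
    f=env.grab_frame(n); cv2.imwrite(f'pics/{n}1.png',f['image'])
    print(n,[f[k] for k in('fx','fy','cx','cy','D','position','orientation')])
    for t in("trip_base","trip_bar","mark1","mark2","mark3","mark4","mark5","green_lamp","red_lamp","tool_holder","insert_case","screw_rack","wrench"):
        print(t,[(np.round(d['xyz'],3).tolist(),round(d['score'],2)) for d in env.search_frame(f,t)][:5])
E
```

```text
0.0 [ 0.26074985 -0.56729997  0.19396282] [ 1.79875961e+02 -7.03788476e-03 -1.55326087e+02] [0.71302113 0.65294807 0.458348  ] 0.9995298409874117
top [467.7664408002414, 467.7664408002414, 314.0016398414792, 236.93606089101164, array([-0.01493678,  0.        ,  0.        ,  0.        ,  0.        ]), array([0.54358737, 0.0587957 , 0.73524809]), array([  5.88603302,  -0.97502866, -88.51835292])]
trip_base [([0.556, 0.068, 0.045], 0.74)]
trip_bar [([0.559, 0.069, 0.067], 0.7)]
mark1 [([0.559, 0.07, 0.072], 0.64)]
mark2 [([0.559, 0.07, 0.072], 0.64)]
mark3 [([0.559, 0.07, 0.072], 0.64)]
mark4 [([0.559, 0.07, 0.072], 0.64)]
mark5 [([0.559, 0.07, 0.072], 0.64)]
green_lamp [([0.545, 0.302, 0.041], 0.84), ([0.48, 0.243, 0.047], 0.77)]
red_lamp [([0.519, -0.125, 0.045], 0.83)]
tool_holder [([0.485, 0.013, 0.054], 0.78), ([0.68, 0.13, 0.047], 0.2)]
insert_case [([0.682, 0.13, 0.049], 0.93)]
screw_rack [([0.671, -0.026, 0.031], 0.77), ([0.68, 0.13, 0.048], 0.2)]
wrench [([0.421, 0.172, 0.003], 0.62)]
side [441.951834705008, 441.951834705008, 320.91237484783346, 244.24333566412565, array([0.02553908, 0.        , 0.        , 0.        , 0.        ]), array([ 0.23686648, -0.45168339,  0.51114161]), array([ 54.83118012,   0.39532275, -37.00244923])]
trip_base [([0.545, 0.053, 0.04], 0.87)]
trip_bar [([0.552, 0.047, 0.068], 0.94), ([0.662, -0.05, 0.034], 0.47)]
mark1 [([0.554, 0.047, 0.069], 0.69)]
mark2 [([0.554, 0.047, 0.069], 0.69)]
mark3 [([0.554, 0.047, 0.069], 0.69)]
mark4 [([0.554, 0.047, 0.069], 0.69)]
mark5 [([0.554, 0.047, 0.069], 0.69)]
green_lamp [([0.471, 0.237, 0.027], 0.93), ([0.545, 0.302, 0.04], 0.69)]
red_lamp [([0.512, -0.142, 0.033], 0.57)]
tool_holder [([0.473, -0.008, 0.052], 0.63)]
insert_case [([0.668, 0.111, 0.042], 0.62)]
screw_rack [([0.662, -0.05, 0.029], 0.69)]
wrench [([0.414, 0.165, 0.006], 0.58)]
```

View pics/top1.png

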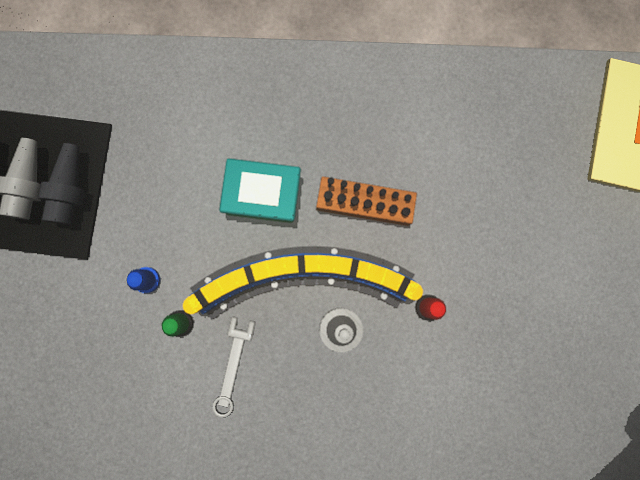

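View pics/side1.png

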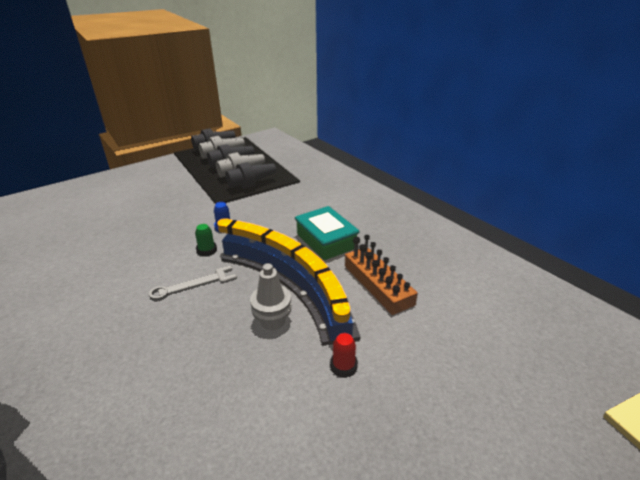

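The top view shows the bar as a yellow arc from (192,303) to (413,290). Lamp candidates are green at (173,325), blue look-alike at (142,280) and red at (430,308). I choose the green one: it is in line with the left end (own +y, mark1). The next step is to fit the arc to the bands and check it in a crop.

```bash
cat > h.py <<'E'
import cv2, numpy as np
from scipy.spatial.transform import Rotation as R
F=np.diag([1,-1,-1.])
def Rt(f): Rm=R.from_euler('xyz',f['orientation'],degrees=True).as_matrix(); return F@Rm.T
def K(f): return np.array([[f['fx'],0,f['cx']],[0,f['fy'],f['cy']],[0,0,1.]])
def proj(f,P):
    A=Rt(f); t=-A@f['position']
    return cv2.projectPoints(np.asarray(P,float).reshape(-1,1,3),cv2.Rodrigues(A)[0],t,K(f),f['D'])[0][:,0]
def onplane(f,px,z):
    n=cv2.undistortPoints(np.asarray(px,float).reshape(-1,1,2),K(f),f['D'])[:,0]
    d=np.c_[n,np.ones(len(n))]@Rt(f)
    p=f['position']; return p+d*((z-p[2])/d[:,2])[:,None]
def arc(p,s,z=.07):  # s: arc length towards own +y
    x,y,a=p; th=np.asarray(s)/.28+a
    return np.c_[x-.28*np.cos(a)+.28*np.cos(th), y-.28*np.sin(a)+.28*np.sin(th), np.full(th.shape,z)]
E
python3 - <<'E'
from workcell import env
from h import *
from scipy.optimize import least_squares
S=np.arange(2,-3,-1)*.076
res={}
for n in('top','side'):
    f=env.grab_frame(n); im=f['image']
    h=cv2.cvtColor(im,cv2.COLOR_BGR2HSV)
    y=cv2.inRange(h,(18,150,110),(35,255,255)); y[:, 560:]=0
    c=cv2.morphologyEx(y,cv2.MORPH_CLOSE,cv2.getStructuringElement(cv2.MORPH_ELLIPSE,(17,17)))
    band=cv2.morphologyEx(c&~y,cv2.MORPH_OPEN,np.ones((3,3)))
    k,l,st,ce=cv2.connectedComponentsWithStats(band)
    g=[ce[i] for i in range(1,k) if st[i,4]>25]
    W=onplane(f,g,.07); W=W[np.argsort(-W[:,1])]
    print(n,[st[i,4] for i in range(1,k)],np.round(W,4).tolist(),np.linalg.norm(np.diff(W,axis=0),axis=1).round(4))
    if len(W)==5:
        r=least_squares(lambda p:(arc(p,S)-W)[:,:2].ravel(),[.555,.065,0.1]); res[n]=r.x
        print(r.x,np.abs(r.fun).max(), 'dist base',np.linalg.norm(W[:,:2],axis=1).round(3))
        for q in proj(f,arc(r.x,S)): cv2.circle(im,tuple(int(v) for v in q.round()),2,(255,0,255),-1)
    if n=='top': cv2.imwrite('pics/crop.png',cv2.resize(im[230:350,120:460],None,fx=2.3,fy=2.3))
p=np.mean(list(res.values()),0); np.save('p.npy',p); print(p)
print('lamp dist m1',np.linalg.norm(arc(p,[.152])[0,:2]-[.475,.24]))
E
```

```text
top [np.int32(96), np.int32(90), np.int32(96), np.int32(91), np.int32(93)] [[0.5211, 0.2062, 0.07], [0.5571, 0.14, 0.07], [0.5739, 0.0667, 0.07], [0.5698, -0.0083, 0.07], [0.5469, -0.0799, 0.07]] [0.0753 0.0752 0.075  0.0752]
[0.57388687 0.06673468 0.08880508] 0.0010480862693092174 dist base [0.56  0.574 0.578 0.57  0.553]
side [np.int32(706), np.int32(230), np.int32(18), np.int32(9), np.int32(18), np.int32(50), np.int32(9)] [[0.889, 2.5478, 0.07], [1.1639, 2.5225, 0.07], [0.5455, -0.0801, 0.07]] [0.2761 2.6751]
[0.57388687 0.06673468 0.08880508]
lamp dist m1 0.0564443492096263
```

View pics/crop.png

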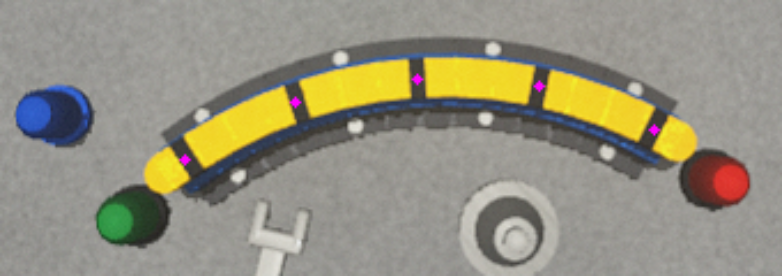

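The fit puts the dots on all five bands, with residuals up to 1 mm. The green lamp stands by mark1, so I run mark1→mark5, starting with a guarded touch.

```bash
python3 - <<'E'
from workcell import env
from h import *
p=np.load('p.npy'); rot=[180,0,-175]
P=arc(p,[.152,0,-.152],.066)
env.gripper_to(0.0)
m=P[0]; env.goto([m[0],m[1],.22],rot)
for q in P: print(np.round(env.inverse_kinematics(q,rot),1))
env.move_straight([m[0],m[1],.085],rate=.1)
s=env.read_state(); print(s['clock'],s['position'],s['tool_rot'],s['force'],s['opening'])
f0=s['force'][2]
hit=env.move_straight([m[0],m[1],.0665],rate=.01,force_limit=2.5)
s=env.read_state(); print(hit,s['clock'],s['position'],s['force'],s['force'][2]-f0)
E
```

```text
[  38.3   23.1  -18.5   -0.   -48.4 -123.3]
[  22.7   24.6  -16.    -0.   -49.4 -107.7]
[  8.4  22.5 -19.6  -0.  -47.9 -93.4]
7.4 [0.52140142 0.20753046 0.08568007] [ 1.79960989e+02  7.46143671e-02 -1.74991633e+02] [-0.84959368  0.20348007  0.17190072] 0.0026244137705926165
False 9.4 [0.52100171 0.20725234 0.06656076] [0.59112674 0.25476685 0.36623495] 0.19433422288656138
```

```bash
python3 - <<'E'
from workcell import env
import numpy as np
s=env.read_state(); x,y,_=s['position']
for z in np.arange(.0655,.0585,-.001):
    hit=env.move_straight([.5211,.2071,z],rate=.01,force_limit=4); s=env.read_state()
    F=np.mean([env.read_state()['force'][2] for _ in range(5)])
    print(round(z,4),hit,s['position'].round(4),s['force'].round(2),round(F,2),s['clock'])
    if hit or F>3.8: break
import cv2
f=env.grab_frame('side'); cv2.imwrite('pics/s2.png',cv2.resize(f['image'][180:340,180:380],None,fx=3,fy=3))
E
```

```text
0.0655 False [0.521  0.207  0.0654] [0.77 0.19 0.45] 0.45 9.65
0.0645 False [0.5211 0.2071 0.0644] [ 0.7  -0.11  0.55] 0.55 9.9
0.0635 False [0.5211 0.2071 0.0634] [ 0.02 -0.63  0.08] 0.08 10.15
0.0625 False [0.5211 0.2071 0.0624] [-0.42  0.09 -0.3 ] -0.3 10.4
0.0615 False [0.5211 0.2071 0.0614] [-0.81  0.37  0.27] 0.27 10.65
0.0605 False [0.521  0.2071 0.0604] [ 0.01 -0.39  0.31] 0.31 10.9
0.0595 False [0.521  0.2071 0.0594] [0.57 0.49 0.76] 0.76 11.15
```

View pics/s2.png

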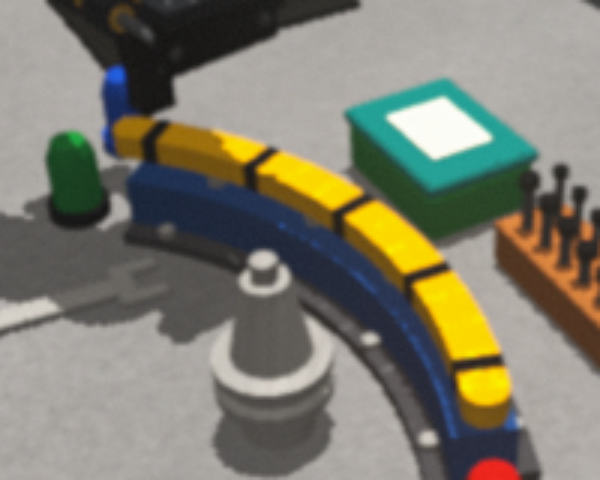

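The crop shows the finger tip at (155,108), apparently above or behind the mark1 band at (155,140). It isn't touching, which matches the near-zero force. I compare this with the projections.

```bash
python3 - <<'E'
from workcell import env
from h import *
p=np.load('p.npy'); f=env.grab_frame('side'); im=f['image']
S=np.arange(2,-3,-1)*.076
print(proj(f,arc(p,S)).round(1).tolist())
t=env.read_state()['position']; print('tcp px',proj(f,[t]).round(1), proj(f,[t+[0,0,.01]]).round(1))
g=env.grab_frame('top'); print('top tcp px',proj(g,[t]).round(1), 'marks',proj(g,arc(p,S)).round(1).tolist())
big=cv2.resize(im[180:300,190:310],None,fx=5,fy=5,interpolation=cv2.INTER_CUBIC)
for q in proj(f,np.r_[arc(p,S),[t]]): cv2.circle(big,tuple(int(v) for v in (q-[190,180])*5),3,(255,0,255),-1)
cv2.imwrite('pics/s3.png',big)
top=cv2.resize(g['image'][200:360,100:300],None,fx=4,fy=3.7); 
cv2.imwrite('pics/t3.png',top)
E
```

```text
[[231.5, 222.8], [266.8, 231.9], [297.7, 247.5], [322.7, 270.1], [339.5, 300.5]]
tcp px [[232.3 227.5]] [[231.7 223. ]]
top tcp px [[201.8 298.2]] marks [[200.1, 298.5], [248.5, 274.1], [301.0, 263.6], [354.1, 267.5], [404.4, 285.5]]
```

View pics/s3.png

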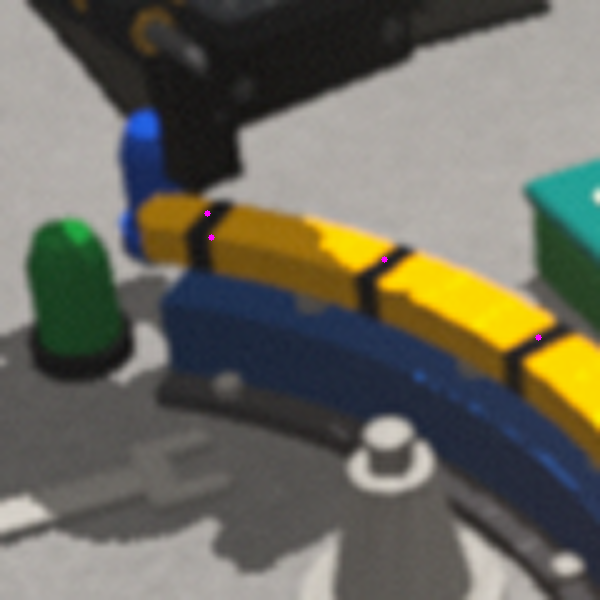

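View pics/t3.png

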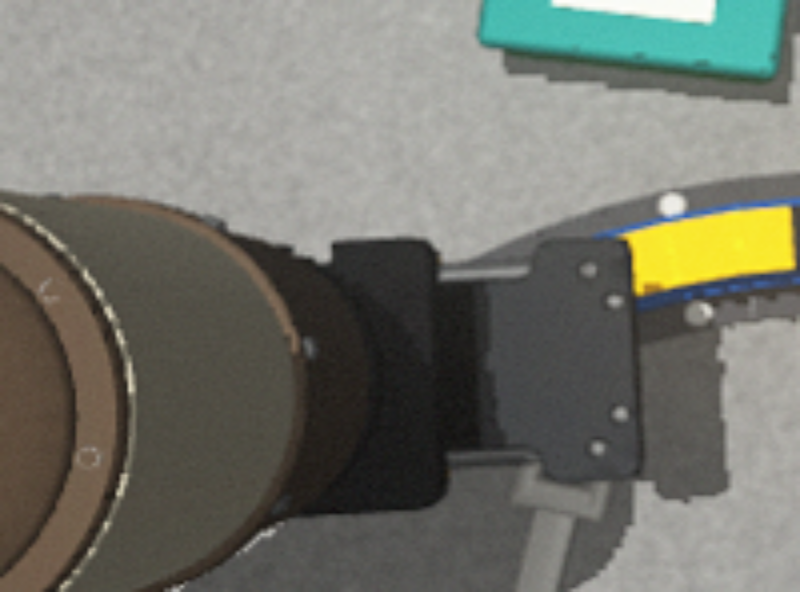

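The bar's dots fit in the side view too, but the visible finger tip ends about 10 px above the projected TCP. I overlay a gripper wireframe at the reported pose to see whether the offset comes from the whole hand or only the finger tips.

```bash
python3 - <<'E'
from workcell import env
from h import *
s=env.read_state(); t=s['position']; Rm=R.from_euler('xyz',s['tool_rot'],degrees=True).as_matrix()
print(s['clock'],t,s['tool_rot'],s['opening'],s['joint_positions'])
f=env.grab_frame('side'); k=4; o=np.array([150,120])
big=cv2.resize(f['image'][120:270,150:350],None,fx=k,fy=k,interpolation=cv2.INTER_CUBIC)
def box(hx,hy,z0,z1,c):
    C=np.array([[a*hx,b*hy,z] for z in(z0,z1) for a,b in((-1,-1),(1,-1),(1,1),(-1,1))])
    q=((proj(f,C@Rm.T+t)-o)*k).astype(int)
    for i in range(4):
        for a,b in((i,(i+1)%4),(i+4,(i+1)%4+4),(i,i+4)): cv2.line(big,tuple(map(int,q[a])),tuple(map(int,q[b])),c,1)
box(.0095,.015,-.07,0,(255,0,255)); box(.0375,.095,-.12,-.07,(0,255,0))
cv2.imwrite('pics/w.png',big)
E
```

```text
11.3 [0.52111751 0.20714486 0.0595251 ] [ 1.79995830e+02  3.67594560e-03 -1.74998458e+02] 0.007222369729187074 [ 3.82334858e+01  2.36140383e+01 -1.88385787e+01 -1.99706179e-03
 -4.75420230e+01 -1.23230595e+02]
```

View pics/w.png

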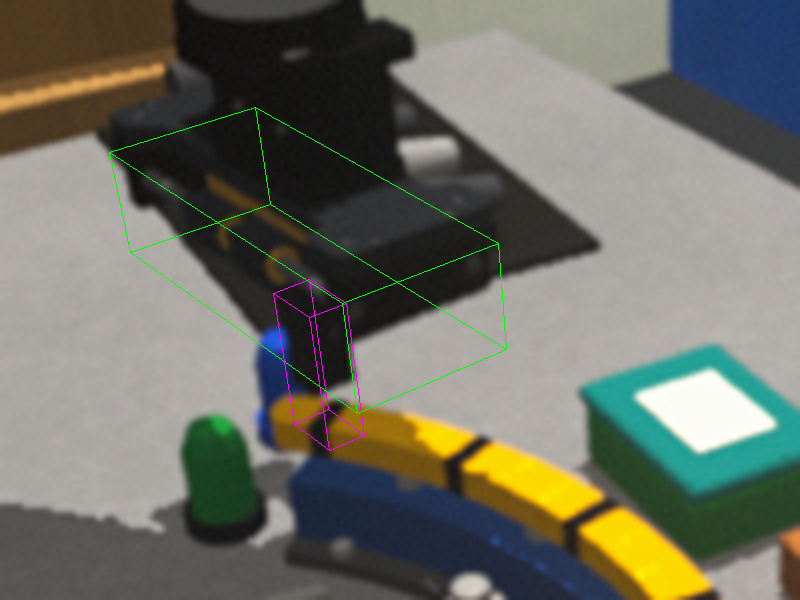

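The whole hand, not only the finger, shows about 16–19 px above where its reported pose puts it. So the reported TCP and the camera frame disagree. I move the hand to free bench where both cameras see the tip, and triangulate.

```bash
python3 - <<'E'
from workcell import env
from h import *
env.move_straight([.5211,.2071,.2],rate=.15)
env.goto([.45,-.27,.10],[180,0,-90]); env.dwell(.3)
s=env.read_state(); t=s['position']; Rm=R.from_euler('xyz',s['tool_rot'],degrees=True).as_matrix()
print(s['clock'],t,s['tool_rot'],s['force'])
out=[];k=2.5
for n in('side','top'):
    f=env.grab_frame(n); q0=proj(f,[t])[0]; print(n,q0)
    cv2.imwrite(f'pics/raw_{n}.png',f['image'])
    o=(np.clip(q0-[80,150],0,[480,240])).astype(int); print(o)
    big=cv2.resize(f['image'][o[1]:o[1]+240,o[0]:o[0]+160],None,fx=k,fy=k,interpolation=cv2.INTER_CUBIC)
    for hx,hy,z0,z1,c in((.0095,.015,-.07,0,(255,0,255)),(.0375,.095,-.07,-.07,(0,255,0))):
        C=np.array([[a*hx,b*hy,z] for z in(z0,z1) for a,b in((-1,-1),(1,-1),(1,1),(-1,1))])
        q=((proj(f,C@Rm.T+t)-o)*k).astype(int)
        for i in range(4):
            for a,b in((i,(i+1)%4),(i+4,(i+1)%4+4),(i,i+4)): cv2.line(big,tuple(map(int,q[a])),tuple(map(int,q[b])),c,1)
    out.append(big)
cv2.imwrite('pics/tri.png',np.hstack(out))
E
```

```text
14.775 [ 0.45023217 -0.26973476  0.10007675] [-1.79988747e+02 -3.01254768e-03 -8.99677759e+01] [0.38484168 0.08285432 0.3342829 ]
side [382.36424918 415.91093245]
[302 240]
top [548.05132646 360.94390314]
[468 210]
```

View pics/tri.png

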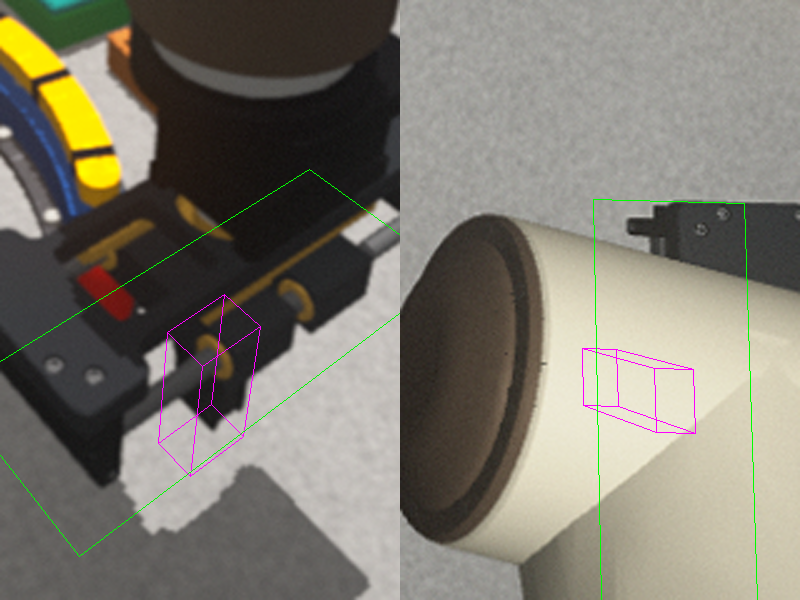

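Side view: the near tip corner is at (212,428) in the crop, but the wireframe puts it at (190,475). Compared with the earlier pose, that fits the hand being about 36 mm higher than reported, not shifted sideways. Touching the bare bench here will settle it.

```bash
python3 - <<'E'
from workcell import env
from h import *
env.move_straight([.45,-.27,.012],rate=.12); env.dwell(.1)
print(env.read_state()['force'])
try: hit=env.move_straight([.45,-.27,-.05],rate=.025,force_limit=4)
except env.Unreachable as e: print('unreach',e)
else:
    s=env.read_state(); print(hit,s['clock'],s['position'],s['tool_rot'],s['force'],s['wrist_torque'])
    f=env.grab_frame('side'); t=s['position']; print(proj(f,[t,[t[0],t[1],0]]).round(1)); cv2.imwrite('pics/raw_touch.png',f['image'])
    q0=proj(f,[[t[0],t[1],0]])[0]; o=(q0-[60,60]).astype(int).clip(0); k=5
    print(o); big=cv2.resize(f['image'][o[1]:o[1]+120,o[0]:o[0]+120],None,fx=k,fy=k,interpolation=cv2.INTER_CUBIC)
    Rm=R.from_euler('xyz',s['tool_rot'],degrees=True).as_matrix()
    C=np.array([[a*.0095,b*.015,0] for a,b in((-1,-1),(1,-1),(1,1),(-1,1))])@Rm.T+[t[0],t[1],0]
    cv2.polylines(big,[((proj(f,C)-o)*k).astype(int)],True,(255,0,255),1)
    cv2.imwrite('pics/touch.png',big)
E
```

```text
[0.34826598 0.88835688 0.51126841]
True 17.375 [ 0.44999291 -0.2700348  -0.02705404] [ 1.79954657e+02 -9.70643672e-03 -8.99614950e+01] [-0.46668419  1.19099995  4.26221561] [ 0.21090693  0.29859326 -0.0052719 ]
[[374.9 479.9]
 [376.3 467.8]]
[316 407]
```

View pics/touch.png

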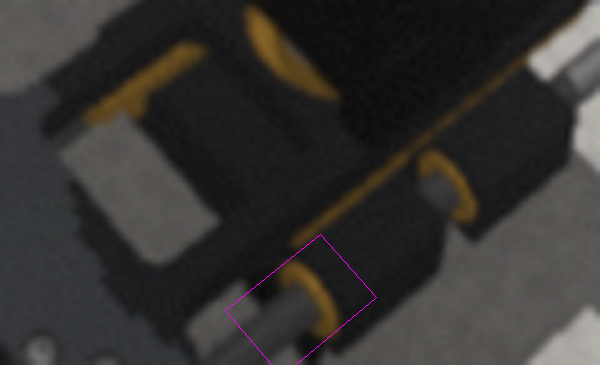

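The bench contact came at reported z = −0.027, so the hand rides about 27 mm higher than reported. The two side views also suggest 5–8 mm too far outward. I correct both, touch the bar with a force guard, and then slide with force feedback on z.

```bash
cat > go.py <<'E'
from workcell import env
from h import *
p=np.load('p.npy'); rot=[180,0,-175]
def xy(s):
    q=arc(p,[s])[0,:2]; return q*(1-.006/np.linalg.norm(q))
def fz(n=4):
    v=[]
    for _ in range(n): env.dwell(.02); v.append(env.read_state()['force'][2])
    return np.mean(v)
E
python3 - <<'E'
from go import *
env.move_straight([.45,-.27,.15],rate=.2)
m=xy(.152); env.goto([*m,.15],rot); env.move_straight([*m,.052],rate=.1); env.dwell(.1)
f0=fz(8); np.save('f0.npy',f0)
hit=env.move_straight([*m,.034],rate=.015,force_limit=3.2)
F=fz(6)-f0; s=env.read_state(); print(hit,f0,F,s['position'],s['clock'],s['force'])
f=env.grab_frame('side'); cv2.imwrite('pics/c.png',cv2.resize(f['image'][150:300,170:370],None,fx=4,fy=4,interpolation=cv2.INTER_CUBIC))
E
```

```text
True 0.012584423240134882 3.496036722935641 [0.51536156 0.20498924 0.04021521] 22.7833 [0.01000968 0.17189708 4.15214701]
```

View pics/c.png

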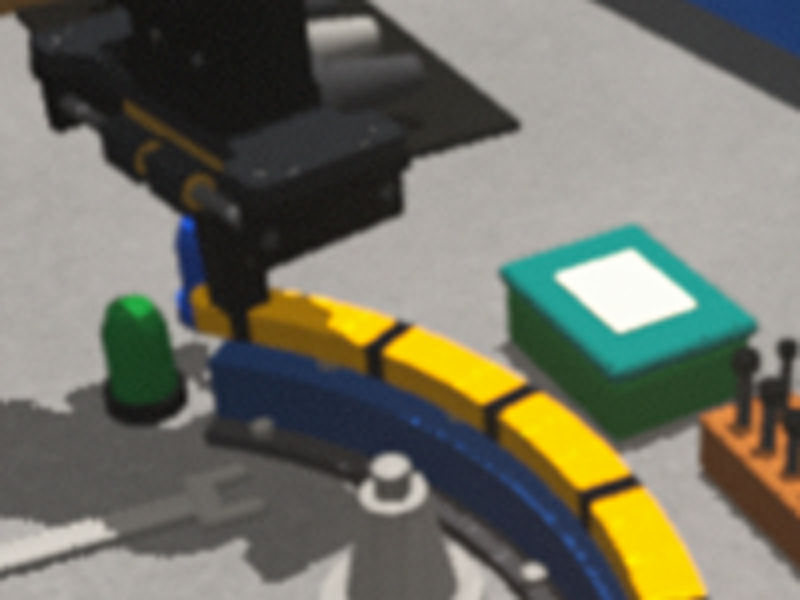

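The finger tip stands on the mark1 band at (240,300) and the bar is pressed about 3 mm (3.5 N). Now the slide.

```bash
python3 - <<'E'
from go import *
f0=float(np.load('f0.npy')); z=.0392; T=4.8
env.move_straight([*xy(.152),z],rate=.01); env.dwell(.1)
F=fz()-f0; print('start',F)
for s in np.linspace(.152,-.152,21)[1:]:
    z-=np.clip(.5*(T-F)/700,-.001,.001)
    env.move_straight([*xy(s),z],rate=.04); F=fz(3)-f0
    print(round(s,3),round(z,4),round(F,2),round(env.read_state()['clock'],1))
    if F>8.5: z+=.002; 
env.dwell(.15); print('end',fz()-f0,env.read_state()['force'])
q=xy(-.152); env.move_straight([*q,.055],rate=.03); env.move_straight([*q,.16],rate=.15); env.dwell(.3)
s=env.read_state(); print(s['clock'],s['position'],s['force'])
f=env.grab_frame('top')
for n in('trip_bar','tool_holder','insert_case','screw_rack','wrench'): print(n,[np.round(d['xyz'],3).tolist() for d in env.search_frame(f,n)][:1])
E
```

```text
start 4.091118325677252
0.137 0.0387 4.45 23.8
0.122 0.0384 4.4 24.4
0.106 0.0382 5.15 25.0
0.091 0.0384 4.78 25.6
0.076 0.0384 4.5 26.1
0.061 0.0382 4.87 26.7
0.046 0.0382 4.67 27.3
0.03 0.0381 4.92 27.9
0.015 0.0382 4.91 28.4
0.0 0.0383 4.88 29.0
-0.015 0.0384 5.01 29.6
-0.03 0.0385 4.72 30.1
-0.046 0.0384 4.59 30.7
-0.061 0.0383 5.18 31.3
-0.076 0.0386 4.61 31.9
-0.091 0.0384 4.44 32.5
-0.106 0.0382 4.76 33.0
-0.122 0.0381 5.03 33.6
-0.137 0.0383 5.1 34.2
-0.152 0.0385 4.56 34.8
end 4.934521485317262 [ 0.04497608 -2.99108304  5.7671049 ]
36.8167 [ 0.54037383 -0.08007704  0.15927282] [-0.97148445 -0.78763269  0.28658705]
trip_bar []
tool_holder []
insert_case [[0.68, 0.133, 0.046]]
screw_rack []
wrench []
```

The force stayed between 4.1 and 5.2 N (about 4–5 mm pressed) over all five bands. The hand is clear now, so I hand in.

```bash
python3 -c "
from workcell import env
print(env.close_job())"
```

```text
the job is handed in; nothing more can be done
None
```

I slid the fingertips over all five bands from green to red with the bar pressed about 4–5 mm (4.1–5.2 N), then lifted clear and handed the job in at about 37 s; the hand-in gave no verdict, and my last camera check found only the case, in place to within 3 mm, so the bar's return and the other three bystanders are not confirmed by picture.

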